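Shut the dust tray door and seat the filter cell

TASK

I have emptied the bench dust collector and only stood its filter cell loosely on the spigot on top, where it still rides on the hidden pins. First swing the little tray door on the collector's front up until it is fully shut; then turn the knurled collar of the cell until its keyways drop over the pins, push the cell fully home against its sprung seal, and finish while the gripper is still holding it pushed home, because I will then do up the lock screw. Leave the loupe, the file and the small clear case lying round the collector where they are.

Things in the scene. Friction and masses are not known exactly. Their poses are not given: they have to be found in the camera images.
- collector: Bench dust collector, a fixed grey sheet-metal box 100 mm deep (its x), 110 wide (its y), deck at 92 mm. Origin: centre of its underside; its front, with the tray door, looks along its own -x. On the deck is a round seat with the filter cell. A lug with the lock screw stands on the seat's -y side, 28 to 46 mm from its axis, up to 10 mm above the seat plane.
- seat (a point): Centre of the seat plane, 104 mm up, 10 mm behind the box's middle; axes as the collector's. Spigot round z: 30 mm tube, 34 high, three radial pins 120 degrees apart, hidden in the cell, tops 26.5 mm above the seat plane; how they are turned differs each time. A sprung rubber seal stands 5 mm proud of the plane: gives from 4 N, flush at 9 N, where the cell meets the rigid seat.
- tray_door (a joint): Tray door angle, rad: 0 = shut (upright, flush, against its stop); grows as it swings down and forward (starts 0.3 to 0.7). Hinge line level along the collector's y, 48 mm in front of its origin, 14.5 mm above the worktop. Aluminium plate 91 mm wide, 58 high; a stiff hinge keeps it where it is left; some 2 N at its top edge moves it. No latch.
- door_lip (a point): Middle of the outer edge of the finger lip (60 mm wide, 5 thick) that sticks out of the door's outer face at its top: 55 mm above the hinge line and 9 mm in front of it when shut. The point turns with the door. Push it up along its arc about the hinge: pushed only level, the lip may bind on a finger.
- filter_cell: Loose round aluminium cap, 56 mm high, 0.2 kg, upright on the spigot. Origin: centre of its open underside, z its axis. Skirt 52 mm across (0 to 20 mm up), knurled collar 56 across (20 to 50), vented lid 50 across. Inside, 8 mm up, a ledge (bore 33 mm) with three hidden keyways 9 mm wide rides on the 5 mm pins at the start: underside 18.5 mm above the seat plane; fully home it is on that plane.
- collar_grip (a point): On the cell's axis, 41 mm above its underside: height to grip the collar (56 mm across). Turned 20 to 80 degrees clockwise seen from above, under a light push (some 5 N), the cell drops over the pins (within 6 degrees of true) on to the proud seal, underside 5 mm above the seat plane, and turns no more. Let go, it springs back there from home.
- loupe: Steel eye loupe, 22 mm across, 14 mm high, standing; not to be disturbed.
- file_b: Needle file with a turned wooden handle, 140 x 17 x 17 mm, lying; not to be disturbed.
- drill_box: Small flat clear plastic case, 37 x 27 x 11 mm, lying; not to be disturbed.

How it is judged:
By the outcome, as a careful person would: the job done as asked, in the order asked, and still so for the second after the job is handed in, while the arm keeps its last pose, push and grip.
It also fails if it takes over 64 s, if anything falls off the work surface, if the arm or the gripper's body presses on something with over 40 N, if the wrist force passes 120 N, or if a joint passes its speed limit or range.

ROBOT

A 6-joint arm with a two-finger parallel gripper is mounted at the origin on a cart in front of the work surface, level with it; the furniture and walls round the work are solid. World frame = base frame: x ahead of the robot, y to its left, z up, the work surface at z = 0. Lengths are in m, angles in rad, forces in N, time in s.
With the tool pointing down it reaches from about 0.4 to 0.925 m from the base axis. Payload 12.5 kg.
Tool frame: the origin (TCP) lies between the finger pads; the fingertips stand 22 mm ahead of it and the grasp point (between the pads) lies 3 mm ahead of it; z points along the fingers, y is the line along which they close (so a half turn about z gives the same grasp; the last joint's range is limited). The gripper opens to 95 mm and grips with 3 to 60 N. Pads are 20 mm wide; open, the fingers measure 119 mm over their backs; the gripper's body (75 mm by 180 mm) begins 59 mm behind the grasp point.
Start: joints at [-1.233, 0.491, 1.559, -0, 1.092, -0.106], TCP at [0.268, -0.564, 0.237] pointing down, gripper open.
Joint ranges: [-3.1, 3.1], [-0.84, 2.19], [0.05, 2.79], [-1.13, 4.28], [0.06, 2.93], [-2.69, 2.69]. Speed limits (rad/s): [2.22, 2.22, 2.79, 3.14, 3.14, 3.14].

INTERFACE

Orientations are given as a rotation vector (axis times angle).
In Python, from rig import robot, capture, ticket gives the robot as it stands.
- The arm moves only by the tool servo_tool, never from a script. Its argument "increments" is a list that holds one entry, the list of rows, each a list of 5 numbers: the closure, from -1 (fully open) to 1 (shut), then the shift along the tool's x, y, z in units of 0.4 m (1.0 is 0.4 m), then the turn about the tool's z in units of 5 degrees (1.0 is 5 degrees). A call has 1 to 8 rows; each row shifts and turns the commanded pose from where the row before left it, along the tool's axes as they then stand; what a row does not reach is not made up. A row lasts 1/10 s, in which the tool goes at most 50 mm and 8.59 degrees, less where a joint would pass 70% of its speed; a pose out of reach is approached as far as the arm can. A call with a number of a shift or a turn outside -1 to 1 is refused whole. A call with a gripper value outside its range is refused whole. The fingers move at their own pace and stop on an object; "newtons" is the grip in N (left out, the last holds). Time passes only in rows, so rows that do not move let the fingers close. It gives the time, the measured TCP pose, the force, the opening and the grip force at its end, in the units of the state.
- robot.read_state(): the state, without advancing time (a new reading comes with each control period).
- capture(name): name is "scene" or "top"; returns a dict with "pixels" (480x640x3 uint8, blue, green, red), "vertical_fov" (degrees; the focal length in pixels is half the picture's height over the tangent of half this angle, whatever the lens; pixels are square), "cx", "cy" (the principal point, pixels), "k1" (the pictures are not rectified: a ray, as slopes to the right and down, at radius r is drawn at 1 + k1 r^2 times it, then the intrinsics apply), "world_to_cam" (4x4, takes a point from world to camera coordinates). Camera axes: x right, y down, z forward; pixel columns grow to the right and rows downward; lengths in m; the calibration is good to about 2 mm. A picture is of the moment at which its call begins. There is no depth.
- ticket.finish_job(): hands the job in; it is judged then, once.
The state is a dict: "time_s": time; "joint_pos": joint angles; "joint_vel": joint speeds; "joint_torque": joint torques, N m; "tcp_pos": TCP position; "tool_rot": TCP orientation; "wrist_force": force on the tool from outside, world axes, zero at the start; "torque": the same for the moment, N m; "gripper_width": finger opening in m; "grasp_force": force on a finger pad.
Only numpy, scipy, OpenCV 4.12 (cv2) and the standard library are available. Lean on these libraries where they do the work, as an engineer would, in place of code of your own. Each camera call takes 0.05 s, during which the arm holds its last target. There are 200 camera calls.

## Working session

There is one attempt and no reset: what is moved stays moved. The work goes in short steps, Python scripts to look and compute and a tool call to move; the robot and the scene stay as the last step left them, time stands still between calls to the robot, and variables do not carry over. Pictures are saved under pics/ and viewed, at most 10 in all, crops included, and the job is handed in when it is done.

Besides the shell and the picture viewer there is one more tool, called after "Request:" as name(argument=value, ...) on one line, values as JSON. servo_tool: Moves the arm, as the interface text tells. Shifts and turns lie within -1 to 1; 1 stands for 0.4 m of shift or 5 degrees of turn. Its arguments: {"type":"object","properties":{"increments":{"type":"array"},"newtons":{"type":"number"}},"required":["increments"]}

```bash
mkdir -p pics; cat > h.py <<'E'
import numpy as np, cv2
from rig import robot, capture, ticket
def K(c):
    f=240/np.tan(np.radians(c["vertical_fov"])/2)
    return np.array([[f,0,c["cx"]],[0,f,c["cy"]],[0,0,1.]]), np.array([c["k1"],0,0,0,0.])
def proj(c,P):
    T=np.array(c["world_to_cam"]); k,d=K(c)
    return cv2.projectPoints(np.atleast_2d(np.array(P,float)),cv2.Rodrigues(T[:3,:3])[0],T[:3,3],k,d)[0][:,0]
def at_z(c,uv,z):
    T=np.array(c["world_to_cam"]); k,d=K(c)
    s=cv2.undistortPoints(np.array(uv,float).reshape(-1,1,2),k,d,)[:,0]
    R=T[:3,:3]; o=-R.T@T[:3,3]
    D=np.c_[s,np.ones(len(s))]@R
    return o+D*((np.broadcast_to(z,len(s))-o[2])/D[:,2])[:,None]
E
python3 - <<'E'
from h import *
import pickle
for n in ["scene","top"]:
    c=capture(n); cv2.imwrite(f"pics/{n}0.png",c["pixels"]); pickle.dump(c,open(n+".pkl","wb"))
    T=np.array(c["world_to_cam"]); print(n,c["vertical_fov"],c["k1"],-T[:3,:3].T@T[:3,3],T[:3,:3].round(2).tolist())
print(robot.read_state())
E
```

```text
scene 49.037505895102285 0.04716883894214087 [-0.05753306 -0.59258461  0.6039436 ] [[0.64, -0.77, 0.0], [-0.43, -0.36, -0.83], [0.64, 0.53, -0.56]]
top 46.79740446793163 -0.14046499238366544 [ 0.34471061 -0.13165761  0.95072548] [[-0.02, -1.0, -0.0], [-0.98, 0.02, -0.19], [0.19, -0.0, -0.98]]
{'time_s': 0.1, 'joint_pos': array([-1.23261904e+00,  4.91527785e-01,  1.55939913e+00, -5.85231288e-05,
        1.09172264e+00, -1.05585672e-01]), 'joint_vel': array([ 0.00105981, -0.00119739, -0.00247165,  0.00172621,  0.00086574,
        0.00162886]), 'joint_torque': array([ 2.30397192e-03, -6.13625479e+01, -2.58605576e+01,  6.93773618e-02,
        4.70225536e-02, -5.11996939e-05]), 'tcp_pos': array([ 0.26828689, -0.56426257,  0.23609881]), 'tool_rot': array([-3.06354941e+00, -6.91167402e-01,  2.73552904e-04]), 'wrist_force': array([-0.03396385,  0.44153044, -0.1688473 ]), 'torque': array([ 0.00275365, -0.02266952, -0.03236888]), 'grasp_force': 0.0, 'gripper_width': 0.09529833035168513}
```

View pics/scene0.png

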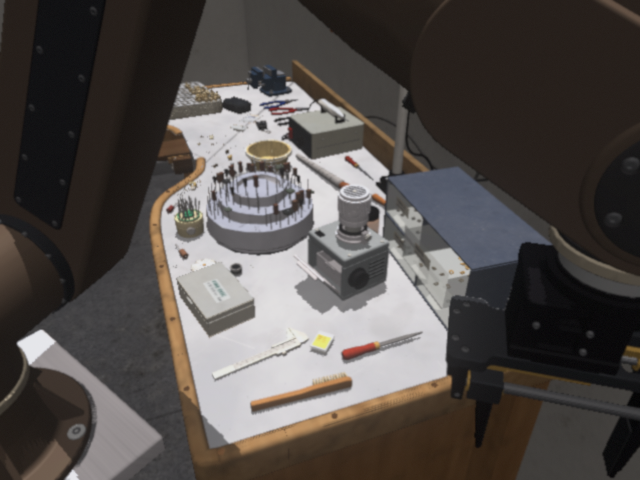

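View pics/top0.png

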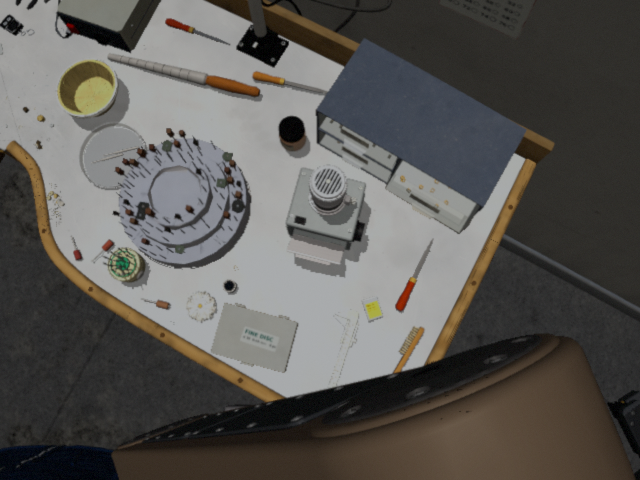

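Collector near top (327,208), its front with the open door facing image-down (world -x). The loupe is at (230,286), the case at (373,309) and the file at (415,275). I'll enlarge the collector in both views.

```bash
python3 - <<'E'
from h import *
import pickle
t=pickle.load(open("top.pkl","rb"));s=pickle.load(open("scene.pkl","rb"))
a=cv2.resize(t["pixels"][155:275,275:375],None,fx=5,fy=5,interpolation=cv2.INTER_CUBIC)
b=cv2.resize(s["pixels"][175:305,290:395],None,fx=4.6,fy=4.6,interpolation=cv2.INTER_CUBIC)
cv2.imwrite("pics/a.png",a);cv2.imwrite("pics/b.png",b)
print(at_z(t,[[327,183],[230,286],[373,309],[405,295]],[.17,.014,.01,.01]).round(3))
E
```

```text
[[ 0.581 -0.142  0.17 ]
 [ 0.45   0.025  0.014]
 [ 0.406 -0.217  0.01 ]
 [ 0.429 -0.273  0.01 ]]
```

View pics/a.png

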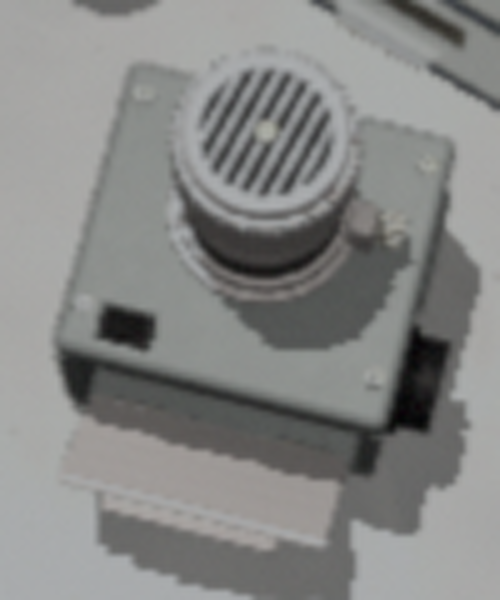

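View pics/b.png

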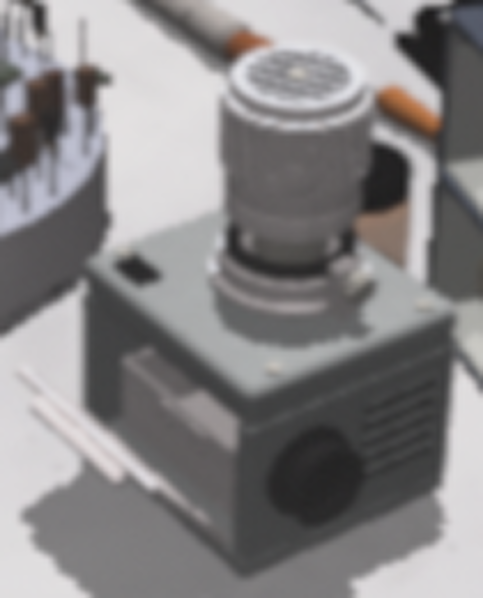

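```bash
cat > fit.py <<'E'
from h import *
import pickle
from scipy.optimize import least_squares
t=pickle.load(open("top.pkl","rb"));s=pickle.load(open("scene.pkl","rb"))
ca=lambda p:(np.array(p)+.5)/5-.5+[275,155]
cb=lambda p:(np.array(p)+.5)/4.6-.5+[290,175]
D=.092
def pts(p):
    x,y,w,q=p; c,S=np.cos(w),np.sin(w)
    W=lambda P:np.array(P)@np.array([[c,S,0],[-S,c,0],[0,0,1]])+[x,y,0]
    dr=lambda a,f,yy:[-.048-(a*np.sin(q)+f*np.cos(q)),yy,.0145+a*np.cos(q)-f*np.sin(q)]
    fl,fr,br,bl,lid=[-.05,.055,D],[-.05,-.055,D],[.05,-.055,D],[.05,.055,D],[.01,0,.1785]
    A=W([fl,fr,br,bl,lid,dr(.058,0.002,.0455),dr(.058,.002,-.0455),dr(.055,.009,.03),dr(.055,.009,-.03)])
    B=W([fl,fr,br,lid,dr(.058,0.002,.0455),dr(.055,.009,.03)])
    return A,B
UA=ca([(58,350),(385,425),(453,140),(130,65),(266,130),(62,480),(325,543),(105,503),(272,550)])
UB=cb([(85,265),(245,400),(455,320),(298,72),(20,368),(32,402)])
def res(p):
    A,B=pts(p); return np.r_[(proj(t,A)-UA).ravel(),(proj(s,B)-UB).ravel()]
r=least_squares(res,[.57,-.14,-.2,.5],loss="soft_l1"); p=r.x
print(p.round(4)); print(res(p).reshape(-1,2).round(1).tolist())
x,y,w,q=p
print("seat",x+.01*np.cos(w),y+.01*np.sin(w),"yaw deg",np.degrees(w)); A,B=pts(p); print("lip",A[7:].mean(0),A[7:])
E
python3 fit.py
```

```text
[ 0.5709 -0.1409 -0.2698  0.649 ]
[[-1.5, 0.1], [0.5, 1.8], [1.4, -0.3], [0.0, -1.2], [0.1, 1.1], [-0.8, -0.1], [0.8, 0.9], [-0.6, 0.5], [1.5, -0.0], [-1.3, -2.4], [1.2, -1.8], [1.5, -3.8], [-0.2, -0.1], [-0.2, -1.0], [0.2, -0.4]]
seat 0.5805259653995934 -0.14361145997500757 yaw deg -15.457367987037308
lip [ 0.48567225 -0.11738219  0.05287649] [[ 0.49366789 -0.08846731  0.05287649]
 [ 0.47767661 -0.14629706  0.05287649]]
```

```bash
python3 - <<'E'
from h import *
import pickle
t=pickle.load(open("top.pkl","rb"));s=pickle.load(open("scene.pkl","rb"))
for a,b in [((318,92),(387,178)),((523,128),(548,240)),((239,206),(313,205))]:
    def r(X): return np.r_[(proj(t,X)-[a]).ravel(),(proj(s,X)-[b]).ravel()]
    from scipy.optimize import least_squares
    q=least_squares(r,[.6,-.2,.1]); print(q.x.round(3),q.fun.round(1))
print(at_z(t,[[318,130],[390,185],[465,228],[478,203],[247,190],[228,155]],[0,0,0,.15,.05,.1]).round(3))
E
```

```text
[ 0.736 -0.125  0.137] [-4.3  4.   6.8 -1.6]
[ 0.663 -0.442  0.166] [-2.3  1.7  2.4 -0.9]
[ 0.583 -0.015  0.096] [  8.3  -8.9 -14.3   2. ]
[[ 0.734 -0.131 -0.   ]
 [ 0.626 -0.257  0.   ]
 [ 0.545 -0.387  0.   ]
 [ 0.551 -0.37   0.15 ]
 [ 0.608 -0.008  0.05 ]
 [ 0.654  0.016  0.1  ]]
```

Fit: seat (0.581, −0.144), yaw −15.5°, door about 0.65 rad open, and the scatter is a few mm. I'll move to the front of the door with the fingers shut.

Request:
servo_tool(increments=[[[1,0.083,-0.075,0,0],[1,0.083,-0.075,0,0],[1,0.083,-0.075,0,0],[1,0.083,-0.075,0,0],[1,0.083,-0.075,0,0],[1,0.083,-0.075,0,0],[1,0.083,-0.075,0,0],[1,0.083,-0.075,0,0]]], newtons=20)

```text
time_s: 0.9
tcp_pos: [0.4055, -0.232, 0.2366]
tool_rot: [3.065, 0.691, -0.0]
wrist_force: [1.5, -0.5, 0.9]
gripper_width: 0.037
grasp_force: 0.0
```

Request:
servo_tool(increments=[[[1,0.083,-0.075,0,0],[1,0.083,-0.075,0,0],[1,0.083,-0.075,0,0],[1,0,0,0,1],[1,0,0,0,1],[1,0,0,0,1],[1,0,0,0,1],[1,0,0,0,1]]])

```text
time_s: 1.7
tcp_pos: [0.4564, -0.1095, 0.2364]
tool_rot: [-3.141, -0.006, 0.001]
wrist_force: [-0.8, 0.4, -0.6]
gripper_width: 0.0005
grasp_force: 0.0
```

Request:
servo_tool(increments=[[[1,0,0,0.05,1],[1,0,0,0.05,1],[1,0,0,0.05,1],[1,0,0,0.05,0.2],[1,0,0,0,0]]])

```text
time_s: 2.2
tcp_pos: [0.4555, -0.1093, 0.1547]
tool_rot: [-3.112, 0.426, 0.006]
wrist_force: [0.4, 0.0, -0.8]
gripper_width: 0.0007
grasp_force: 0.0
```

```bash
python3 - <<'E'
from h import *
a=capture("top")["pixels"][140:290,265:385];b=capture("scene")["pixels"][165:315,280:400]
cv2.imwrite("pics/c.png",cv2.resize(np.hstack([a,b]),None,fx=3.3,fy=3.3,interpolation=cv2.INTER_CUBIC))
E
```

```text
(no output)
```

View pics/c.png

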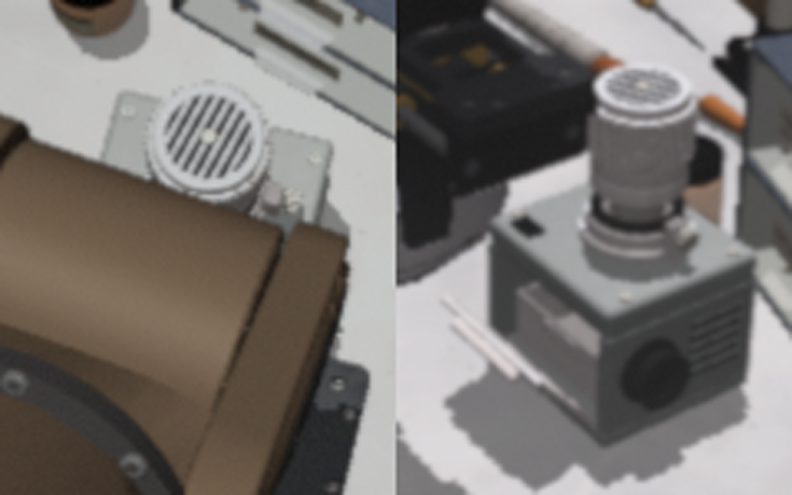

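The top view shows only the wrist now. The scene view shows the door undisturbed at crop (480,340), clear of the gripper. Next I'll descend to lip height and approach.

Request:
servo_tool(increments=[[[1,0,0,0.056,0],[1,0,0,0.056,0],[1,0,0,0.056,0],[1,0,0,0.056,0],[1,0,0,0,0],[1,0,0,0,0]]])

```text
time_s: 2.9
tcp_pos: [0.457, -0.1098, 0.068]
tool_rot: [3.112, -0.425, 0.001]
wrist_force: [-0.7, -0.5, -0.2]
gripper_width: 0.0006
grasp_force: 0.0
```

Request:
servo_tool(increments=[[[1,0.012,0,0,0],[1,0.012,0,0,0],[1,0.012,0,0,0],[1,0,0,0,0]]])

```text
time_s: 3.3
tcp_pos: [0.4713, -0.1138, 0.0675]
tool_rot: [3.112, -0.425, 0.002]
wrist_force: [-0.3, -0.5, 0.1]
gripper_width: 0.0003
grasp_force: 0.0
```

Request:
servo_tool(increments=[[[1,0.006,0,0.008,0],[1,0.006,0,0,0],[1,0.004,0,0,0],[1,0,0,0,0]]])

```text
time_s: 3.7
tcp_pos: [0.4744, -0.1145, 0.0635]
tool_rot: [-3.112, 0.425, 0.009]
wrist_force: [-10.1, 0.7, 6.8]
gripper_width: 0.0006
grasp_force: 4.9
```

```bash
python3 - <<'E'
from h import *
b=capture("scene")["pixels"][195:295,270:400]
cv2.imwrite("pics/d.png",cv2.resize(b,None,fx=5,fy=5,interpolation=cv2.INTER_CUBIC))
print(robot.read_state()["wrist_force"])
E
```

```text
[-9.38574834  2.13006171  7.43460691]
```

View pics/d.png

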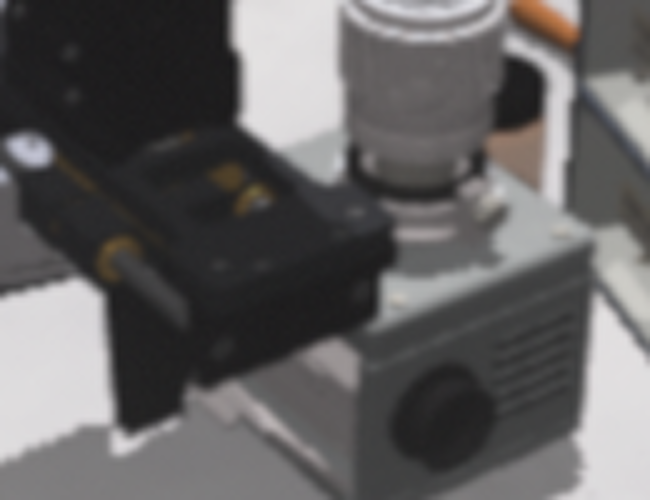

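The finger is touching the lip at about crop (200,400), with a contact force around 10 N. I'll now follow the arc, up and in.

Request:
servo_tool(increments=[[[1,0,0,-0.006,0],[1,0.008,0,-0.009,0],[1,0.009,0,-0.008,0],[1,0.01,0,-0.007,0],[1,0,0,0,0]]])

```text
time_s: 4.25
tcp_pos: [0.488, -0.1184, 0.0763]
tool_rot: [3.112, -0.426, 0.003]
wrist_force: [0.0, -0.5, 0.1]
gripper_width: 0.0005
grasp_force: 0.0
```

Request:
servo_tool(increments=[[[1,0.01,0,-0.006,0],[1,0.011,0,-0.005,0],[1,0,0,0,0]]])

```text
time_s: 4.55
tcp_pos: [0.4959, -0.1206, 0.0805]
tool_rot: [3.112, -0.426, 0.002]
wrist_force: [0.5, -0.3, -0.9]
gripper_width: 0.0004
grasp_force: 0.0
```

```bash
python3 - <<'E'
from h import *
b=capture("scene")["pixels"][195:295,270:400]
cv2.imwrite("pics/e.png",cv2.resize(b,None,fx=5,fy=5,interpolation=cv2.INTER_CUBIC))
E
```

```text
(no output)
```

View pics/e.png

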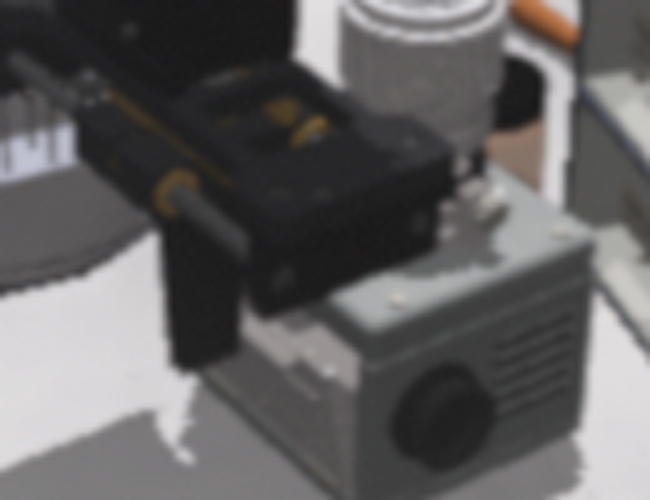

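```bash
python3 - <<'E'
from fit import *
for q in (.69,.2,0):
    x,y,w=p[:3]; c,S=np.cos(w),np.sin(w)
    W=lambda P:np.array(P)@np.array([[c,S,0],[-S,c,0],[0,0,1]])+[x,y,0]
    dr=lambda a,f,yy:[-.048-(a*np.sin(q)+f*np.cos(q)),yy,.0145+a*np.cos(q)-f*np.sin(q)]
    P=W([dr(.058,.003,-.0455),dr(.0,.003,-.0455),dr(0,.003,.0455),dr(.058,.003,.0455),dr(.055,.009,-.03),dr(.055,.009,.03)])
    print(q,((proj(s,P)-[270,195])*5+2).round().tolist())
E
```

```text
[ 0.5709 -0.1409 -0.2698  0.649 ]
[[-1.5, 0.1], [0.5, 1.8], [1.4, -0.3], [0.0, -1.2], [0.1, 1.1], [-0.8, -0.1], [0.8, 0.9], [-0.6, 0.5], [1.5, -0.0], [-1.3, -2.4], [1.2, -1.8], [1.5, -3.8], [-0.2, -0.1], [-0.2, -1.0], [0.2, -0.4]]
seat 0.5805259653995934 -0.14361145997500757 yaw deg -15.457367987037308
lip [ 0.48567225 -0.11738219  0.05287649] [[ 0.49366789 -0.08846731  0.05287649]
 [ 0.47767661 -0.14629706  0.05287649]]
0.69 [[262.0, 434.0], [348.0, 497.0], [201.0, 367.0], [115.0, 302.0], [229.0, 428.0], [132.0, 340.0]]
0.2 [[323.0, 376.0], [347.0, 495.0], [200.0, 365.0], [172.0, 249.0], [283.0, 368.0], [184.0, 284.0]]
0 [[351.0, 360.0], [347.0, 494.0], [200.0, 364.0], [199.0, 235.0], [309.0, 351.0], [209.0, 267.0]]
```

The door outer face now fills the opening down to its hinge line, from (200,365) to (347,495). Its top corner is near (330,370), so it has swung most of the way. I'll continue to the stop.

Request:
servo_tool(increments=[[[1,0.011,0,-0.004,0],[1,0.01,0,-0.003,0],[1,0,0,0,0]]])

```text
time_s: 4.9
tcp_pos: [0.5038, -0.1229, 0.0832]
tool_rot: [3.112, -0.426, 0.001]
wrist_force: [0.4, 0.3, -0.5]
gripper_width: 0.0004
grasp_force: 0.0
```

Request:
servo_tool(increments=[[[1,0.006,0,-0.001,0],[1,0.005,0,-0.001,0],[1,0,0,0,0]]])

```text
time_s: 5.2
tcp_pos: [0.507, -0.1237, 0.0837]
tool_rot: [-3.113, 0.426, 0.002]
wrist_force: [-3.7, 0.1, 1.1]
gripper_width: 0.0003
grasp_force: 1.8
```

Request:
servo_tool(increments=[[[1,0.006,0,-0.001,0],[1,0.006,0,0,0],[1,0,0,0,0],[1,0,0,0,0]]])

```text
time_s: 5.6
tcp_pos: [0.5078, -0.1238, 0.0836]
tool_rot: [-3.111, 0.425, 0.016]
wrist_force: [-20.8, 3.1, 10.2]
gripper_width: 0.0005
grasp_force: 10.4
```

The door is hard against its stop: force rose to about 20 N with under 1 mm of motion. Next I'll back off, rise, open and rotate.

Request:
servo_tool(increments=[[[1,-0.02,0,0,0],[1,-0.04,0,0,0],[1,-0.06,0,0,0],[1,0,0,-0.1,0],[1,0,0,-0.11,0],[1,0,0,-0.11,0],[1,0,0,-0.1,0],[1,0,0,0,0]]])

```text
time_s: 6.4
tcp_pos: [0.4677, -0.1128, 0.2571]
tool_rot: [3.11, -0.425, 0.016]
wrist_force: [0.3, -0.3, -0.5]
gripper_width: 0.0003
grasp_force: 0.0
```

```bash
python3 - <<'E'
from h import *
b=capture("scene")["pixels"][160:320,270:410]
cv2.imwrite("pics/f.png",cv2.resize(b,None,fx=3.7,fy=3.7,interpolation=cv2.INTER_CUBIC))
print(robot.read_state()["tcp_pos"])
E
```

```text
[ 0.46673606 -0.11251208  0.25452   ]
```

View pics/f.png

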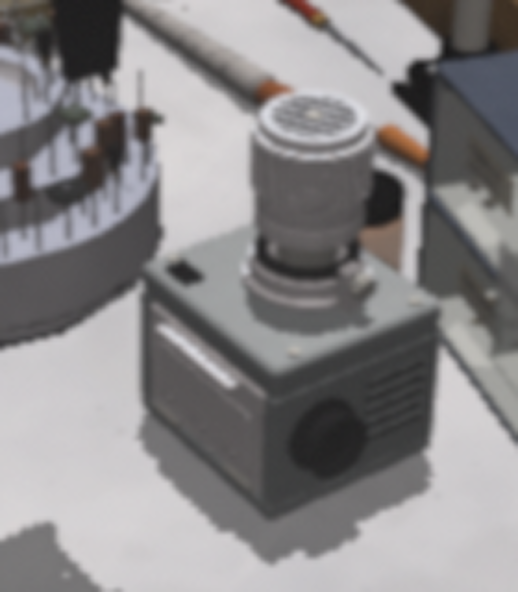

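The door is shut flush and the cell is untouched, lid centre near crop (313,115). Next I'll refine the cell axis from the lid centre.

```bash
python3 - <<'E'
from fit import *
s2=capture("scene")
print(at_z(t,ca([(266,130)]),.1785),at_z(s,cb([(298,72)]),.1785),at_z(s2,[[(313.5)/3.7-.5+270,(115.5)/3.7-.5+160]],.1785))
st=robot.read_state(); print(st["tcp_pos"],st["joint_pos"])
E
```

```text
[ 0.5709 -0.1409 -0.2698  0.649 ]
[[-1.5, 0.1], [0.5, 1.8], [1.4, -0.3], [0.0, -1.2], [0.1, 1.1], [-0.8, -0.1], [0.8, 0.9], [-0.6, 0.5], [1.5, -0.0], [-1.3, -2.4], [1.2, -1.8], [1.5, -3.8], [-0.2, -0.1], [-0.2, -1.0], [0.2, -0.4]]
seat 0.5805259653995934 -0.14361145997500757 yaw deg -15.457367987037308
lip [ 0.48567225 -0.11738219  0.05287649] [[ 0.49366789 -0.08846731  0.05287649]
 [ 0.47767661 -0.14629706  0.05287649]]
[[ 0.58212049 -0.14347548  0.1785    ]] [[ 0.5803492  -0.14406186  0.1785    ]] [[ 0.57890383 -0.14479252  0.1785    ]]
[ 0.46602639 -0.11223836  0.25276254] [-3.74247574e-01  2.64293778e-01  1.88403051e+00 -1.54263757e-05
  9.90462761e-01  1.46828724e+00]
```

Request:
servo_tool(increments=[[[-1,0.099,0,0,0],[-1,0.099,0,0,0],[-1,0.099,0,0,0],[-1,0,0,0,-1],[-1,0,0,0,-1],[-1,0,0,0,-1],[-1,0,0,0,-1],[-1,0,0,0,-1]]])

```text
time_s: 7.3
tcp_pos: [0.58, -0.144, 0.2501]
tool_rot: [-3.129, -0.264, 0.004]
wrist_force: [0.2, -0.1, 0.1]
gripper_width: 0.059
grasp_force: 0.0
```

Request:
servo_tool(increments=[[[-1,0,0,0,-1],[-1,0,0,0,-1],[-1,0,0,0,-1],[-1,0,0,0,-1],[-1,0,0,0,-1],[-1,0,0,0,-1],[-1,0,0,0,-1],[-1,0,0,0,-1]]])

```text
time_s: 8.1
tcp_pos: [0.5799, -0.144, 0.2501]
tool_rot: [-2.85, -1.318, 0.003]
wrist_force: [0.4, -0.3, -0.3]
gripper_width: 0.0956
grasp_force: 0.0
```

Request:
servo_tool(increments=[[[-1,0,0,0,-1],[-1,0,0,0,-1],[-1,0,0,0,-1],[-1,0,0,0,0],[-1,0,0,0,0]]])

```text
time_s: 8.6
tcp_pos: [0.58, -0.144, 0.2509]
tool_rot: [-2.659, -1.671, 0.002]
wrist_force: [0.3, 0.0, 0.3]
gripper_width: 0.0949
grasp_force: 0.0
```

Request:
servo_tool(increments=[[[-1,0,0,0.06,0],[-1,0,0,0.06,0],[-1,0,0,0.06,0],[-1,0,0,0.03,0],[-1,0,0,0,0],[-1,0,0,0,0]]])

```text
time_s: 9.2
tcp_pos: [0.5806, -0.1442, 0.1687]
tool_rot: [2.658, 1.674, 0.0]
wrist_force: [-0.6, -0.1, 0.1]
gripper_width: 0.095
grasp_force: 0.0
```

Request:
servo_tool(increments=[[[1,0,0,0,0],[1,0,0,0,0],[1,0,0,0,0],[1,0,0,0,0],[1,0,0,0,0],[1,0,0,0,0],[1,0,0,0,0],[1,0,0,0,0]]], newtons=15)

```text
time_s: 10.0
tcp_pos: [0.5806, -0.1443, 0.1686]
tool_rot: [2.657, 1.674, 0.001]
wrist_force: [2.7, -1.7, 3.4]
gripper_width: 0.0557
grasp_force: 15.0
```

Request:
servo_tool(increments=[[[1,0,0.003,0.003,0],[1,0,0,0,0],[1,0,0,0,0]]], newtons=40)

```text
time_s: 10.3
tcp_pos: [0.5809, -0.1444, 0.1682]
tool_rot: [-2.658, -1.675, 0.0]
wrist_force: [-4.0, 1.7, 15.0]
gripper_width: 0.0552
grasp_force: 40.0
```

Request:
servo_tool(increments=[[[1,0,0,0.002,0.6],[1,0,0,0,0.6],[1,0,0,0,0.6],[1,0,0,0,0.6],[1,0,0,0,0]]])

```text
time_s: 10.8
tcp_pos: [0.5815, -0.1449, 0.168]
tool_rot: [2.818, 1.384, 0.002]
wrist_force: [-3.7, -0.2, 17.4]
gripper_width: 0.0549
grasp_force: 40.0
```

Request:
servo_tool(increments=[[[1,0,0,-0.002,0],[1,0,0,0,0]]])

```text
time_s: 11.0
tcp_pos: [0.5815, -0.1449, 0.1682]
tool_rot: [2.817, 1.387, 0.001]
wrist_force: [-1.4, -0.2, 11.9]
gripper_width: 0.0551
grasp_force: 40.0
```

Request:
servo_tool(increments=[[[1,0,0,0,0.6],[1,0,0,0,0.6],[1,0,0,0,0.6],[1,0,0,0,0]]])

```text
time_s: 11.4
tcp_pos: [0.5815, -0.1448, 0.1683]
tool_rot: [2.919, 1.159, 0.001]
wrist_force: [-1.8, -1.2, 12.6]
gripper_width: 0.0555
grasp_force: 40.0
```

Request:
servo_tool(increments=[[[1,0,0,-0.002,0.6],[1,0,0,0,0.6],[1,0,0,0,0]]])

```text
time_s: 11.7
tcp_pos: [0.5811, -0.1446, 0.1684]
tool_rot: [2.976, 1.005, -0.0]
wrist_force: [-1.1, -0.4, 7.9]
gripper_width: 0.0552
grasp_force: 40.0
```

Request:
servo_tool(increments=[[[1,0,0,0,0.6],[1,0,0,0,0.6],[1,0,0,0,0]]])

```text
time_s: 12.0
tcp_pos: [0.5811, -0.1446, 0.1684]
tool_rot: [-3.025, -0.848, 0.0]
wrist_force: [-0.6, 1.1, 7.8]
gripper_width: 0.0556
grasp_force: 40.0
```

Request:
servo_tool(increments=[[[1,0,0,0,0.6],[1,0,0,0,0.6],[1,0,0,0,0]]])

```text
time_s: 12.3
tcp_pos: [0.581, -0.1445, 0.1684]
tool_rot: [-3.065, -0.688, 0.0]
wrist_force: [-1.4, 0.5, 8.0]
gripper_width: 0.0553
grasp_force: 40.0
```

Request:
servo_tool(increments=[[[1,0,0,0,0.6],[1,0,0,0,0.6],[1,0,0,0,0]]])

```text
time_s: 12.6
tcp_pos: [0.5809, -0.1446, 0.1682]
tool_rot: [-3.097, -0.527, 0.001]
wrist_force: [-0.6, 0.2, 6.3]
gripper_width: 0.0552
grasp_force: 40.0
```

Request:
servo_tool(increments=[[[1,0,0,0,0.6],[1,0,0,0,0.6],[1,0,0,0,0]]])

```text
time_s: 12.9
tcp_pos: [0.5809, -0.1444, 0.1674]
tool_rot: [-3.119, -0.366, 0.002]
wrist_force: [0.6, 0.3, -1.2]
gripper_width: 0.055
grasp_force: 40.0
```

```bash
python3 - <<'E'
from h import *
st=robot.read_state(); print(st["wrist_force"],st["torque"],st["tcp_pos"],st["tool_rot"])
E
```

```text
[ 0.59537545  0.30868369 -1.19624321] [ 0.11470777 -0.18676596  0.03606409] [ 0.58085164 -0.14435277  0.16740223] [-3.11947819e+00 -3.65860562e-01  1.90788780e-03]
```

Upward force vanished at about 51°, so the keyways are over the pins. I'll turn 3° more and lower onto the seal.

Request:
servo_tool(increments=[[[1,0,0,0.003,0.6],[1,0,0,0.005,0],[1,0,0,0.005,0],[1,0,0,0,0]]])

```text
time_s: 13.3
tcp_pos: [0.581, -0.1445, 0.162]
tool_rot: [-3.128, -0.288, 0.001]
wrist_force: [1.3, 0.7, -2.1]
gripper_width: 0.0552
grasp_force: 40.0
```

Request:
servo_tool(increments=[[[1,0,0,0.006,0],[1,0,0,0.006,0],[1,0,0,0.005,0],[1,0,0,0,0]]])

```text
time_s: 13.7
tcp_pos: [0.5813, -0.1446, 0.1556]
tool_rot: [-3.129, -0.286, 0.0]
wrist_force: [0.6, 1.1, -2.9]
gripper_width: 0.0552
grasp_force: 40.0
```

Dropping freely, still 1 mm above the seal. Next, press through the seal to the rigid seat.

Request:
servo_tool(increments=[[[1,0,0,0.005,0],[1,0,0,0.005,0],[1,0,0,0,0]]])

```text
time_s: 14.0
tcp_pos: [0.5814, -0.1446, 0.152]
tool_rot: [3.128, 0.285, 0.001]
wrist_force: [-0.5, 1.2, 4.3]
gripper_width: 0.0556
grasp_force: 40.0
```

Request:
servo_tool(increments=[[[1,0,0,0.004,0],[1,0,0,0.003,0],[1,0,0,0,0],[1,0,0,0,0]]])

```text
time_s: 14.4
tcp_pos: [0.5815, -0.1447, 0.1503]
tool_rot: [3.128, 0.285, 0.002]
wrist_force: [-3.4, 2.1, 13.4]
gripper_width: 0.0554
grasp_force: 40.0
```

Request:
servo_tool(increments=[[[1,0,0,0.002,0],[1,0,0,0.002,0],[1,0,0,0,0],[1,0,0,0,0],[1,0,0,0,0]]])

```text
time_s: 14.9
tcp_pos: [0.5816, -0.1447, 0.1502]
tool_rot: [3.128, 0.285, 0.004]
wrist_force: [-7.5, 3.1, 29.1]
gripper_width: 0.0553
grasp_force: 40.0
```

```bash
python3 - <<'E'
from h import *
b=capture("scene")["pixels"][160:320,270:410]
cv2.imwrite("pics/g.png",cv2.resize(b,None,fx=3.7,fy=3.7,interpolation=cv2.INTER_CUBIC))
st=robot.read_state();print(st["tcp_pos"],st["wrist_force"],st["torque"],st["gripper_width"])
E
```

```text
[ 0.58159091 -0.14466561  0.15022728] [-7.87285701  2.4072585  28.52382142] [1.11964027 1.49134622 0.07502488] 0.05544850049650347
```

View pics/g.png

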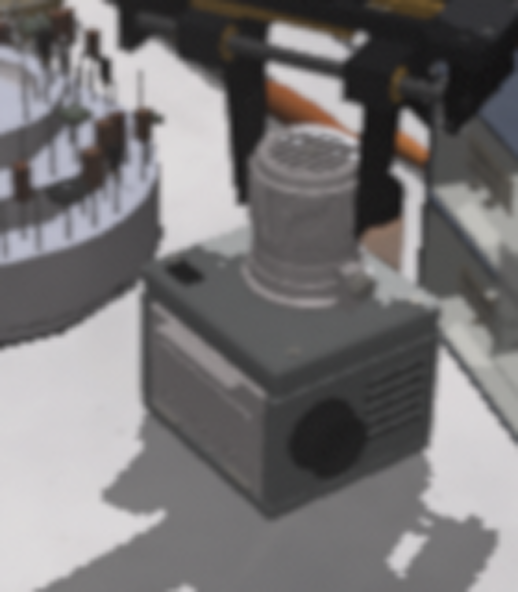

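The cell is down on the seat with no gap and the door is shut. The last 15 N moved it only 0.1 mm, so it is rigidly home. I'll ease the push a little, check, then hand in.

Request:
servo_tool(increments=[[[1,0,0,-0.002,0],[1,0,0,0,0],[1,0,0,0,0],[1,0,0,0,0]]])

```text
time_s: 15.35
tcp_pos: [0.5815, -0.1447, 0.1503]
tool_rot: [3.128, 0.285, 0.003]
wrist_force: [-5.0, 2.7, 21.0]
gripper_width: 0.0553
grasp_force: 40.0
```

```bash
python3 -c "
from rig import ticket
print(ticket.finish_job())"
```

```text
the job is handed in; nothing more can be done
None
```

I swung the tray door up to its stop first, then turned the cell about 54° clockwise until it dropped over the pins. I pushed it fully home and handed the job in with the gripper still holding it down at about 21 N; I kept clear of the loupe, file and case, but took no final picture of them.

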